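# Clamp the finned radio module in the bench fixture

### The job

Gently push the black finned module along its guides until it is fully home against the fixture's back stop, then turn the T-handle clockwise until you feel it stiffen and the module is firmly clamped, without overtightening. Let go and leave the mug, the jar and the screwdriver where they are.

Things in the scene. Friction and masses are not known exactly. Their poses are not given: they have to be found in the camera images.
- fixture: Fixed grey and blue clamping fixture on the bench. Origin on its underside, straight below the vertical screw; x points into the guides (the way the module is pushed), y left, z up. Grey base 260 x 150 x 16 mm, from x = -170 to +90. Two aluminium guide rails, x = -45 to +40, tops 44 mm above the bench, leave a channel 53 mm wide about y = 0.
- stop_face (a point): Middle of the back stop's face, at x = +40, y = 0, 38 mm above the bench in the fixture's frame; same axes. The module's front end rests on it when home.
- bridge_top (a point): On the screw axis, top of the brass collar on the blue bridge, 131 mm above the bench. The bridge's beam is 30 mm wide (fixture x), 138 mm long (y), 106 to 126 mm above the bench; its two posts, 26 x 22 mm, stand at y = +-58 mm.
- seat: Fixed dark packing strip, 168 x 50 mm, that the module slides on, lying along the fixture's x from -128 to +40; origin at the centre of its underside, 20 mm below its top. Its height is set anew every time: its top is 26 to 31 mm above the bench.
- module: Loose black and aluminium finned module, 140 mm long (x), 50 mm wide (y), 30 mm high, 0.5 to 0.75 kg; origin at the centre of its underside. It starts lying in the mouth of the guides, 25 to 60 mm short of home; home, its origin is at x = -30 mm in the fixture's frame, its front end touches the back stop and its tail stands 55 mm out of the guides.
- module_tail (a point): Centre of the module's tail face (50 mm wide, 30 mm high), the end away from the back stop, 70 mm behind its origin and 15 mm above its underside: the place to push. Sliding takes 4 to 10 N.
- handle_mid (a point): Middle of the T-handle's cross bar, on the screw axis: a round steel bar 12 mm thick, lying level along this point's x axis, 76 mm long with red end balls of 16 mm; a 12 mm hub goes down from its middle. About 180 mm above the bench at the start, turned any way. Clockwise seen from above screws it down, 3 mm per radian; it stays where it is left and can be turned in several grasps.
- handle_end (a point): Centre of one red end ball, 38 mm from the middle along the bar. Turning the handle freely takes a steady 0.5 N m of friction. A sprung rubber-faced pad at the screw's foot comes down on the module: the gap differs every time (about 0.7 to 3.5 rad of turning) and is not known. From first touch the torque rises steadily by about 0.3 N m per rad.
- pad_axis (a point): Point on the screw axis 60 mm above the bench, about where the pad (32 mm wide) meets the module. The module is firmly clamped when the handle's torque is about 0.2 N m above its free friction (some 0.7 rad past first touch); less than 0.1 above is loose, more than 0.32 above is overtightened.
- mug: Grey mug, 80 mm wide, 92 mm high, standing beside the fixture; origin at its underside's centre. Leave it alone.
- jar: Amber jar, 56 mm wide, 70 mm high, standing beside the fixture; origin at its underside's centre. Leave it alone.
- screwdriver: Blue-handled screwdriver lying beside the fixture, about 200 mm long. Leave it alone.
Things that resemble listed ones, but are neither listed nor needed, are in the scene too. What is shaped like the module but orange or yellow is not meant.

How it is judged (in metres and radians):
On the way, in this order (a step that is already met when the one before it is completed fails the run):
1. the module is fully home against the back stop (x of module in the frame of fixture above -0.033 m), for 0.2 s.
2. the screw presses the module firmly on its seat (contact force between module and seat above 40 N), for 0.2 s.
At the end, for the whole second after the job is handed in: The module is home within 3 mm of the back stop, lies flat and still, and is clamped on its seat with 40 to 115 N (0.1 to 0.32 N m on the handle above its free friction) (x of module in the frame of fixture above -0.033 m and contact force between module and seat between 40 and 115 N and angle between module's own z axis and vertical below 0.05 rad and linear speed of module below 0.01 m/s); the robot touches nothing.
It fails at once if the module is crushed: pressed on its seat with more than 125 N (contact force between module and seat above 125 N).
It fails at once if the module is pushed with more than 60 N (contact force between the fingers and module above 60 N).
It fails at once if the mug is moved (distance of mug from where it was at the start of the episode above 0.03 m).
It fails at once if the jar is moved (distance of jar from where it was at the start of the episode above 0.03 m).
It fails at once if the screwdriver is moved (distance of screwdriver from where it was at the start of the episode above 0.03 m).
It also fails if it takes over 67 s, if anything falls off the work surface, if the arm or the gripper's body presses on something with over 40 N, if the wrist force passes 120 N, or if a joint passes its speed limit or range.

### The arm

A 6-joint arm with a two-finger parallel gripper is mounted at the origin on the work surface. World frame = base frame: x ahead of the robot, y to its left, z up, the work surface at z = 0. Lengths are in m, angles in degrees, forces in N, time in s.
With the tool pointing down it reaches from about 0.4 to 0.825 m from the base axis. Payload 7 kg.
Tool frame: the origin (TCP) lies midway between the tips of the shut fingers; the grasp point (between the pads) lies r.tcp_to_grasp behind it (r.tcp_to_grasp is the distance from the TCP to the grasp point, in m); x points along the fingers, y is the direction in which the jaws open and shut, and the axes are right-handed (so a half turn about x gives the same grasp; the last joint's range is limited). The gripper opens to 88 mm and grips with 3 to 60 N. Pads are 19 mm wide; open, the fingers measure 130 mm over their backs; the gripper's body (78 mm by 193 mm) begins 47 mm behind the grasp point.
Start: joints at [-55.571, 20.546, 0.682, 0, -70.136, -16.507], TCP at [0.208, -0.642, 0.191] pointing down, gripper open.
Joint ranges: [-176.03, 176.03], [-82.01, 121.73], [-58.28, 71.71], [-173.87, 95.51], [-174.79, -0.11], [-173.66, 173.66]. Speed limits (degrees/s): [136.94, 136.94, 172.46, 180, 180, 180].

### API

Orientations are given as [roll, pitch, yaw] about the fixed x, y, z axes, in that order (R = Rz(yaw) Ry(pitch) Rx(roll)).
In Python, from plant import r gives the robot as it stands.
- The arm moves only by the tool carry_out, never from a script. Its argument "moves" is a list of rows, each a list of 7 numbers: the shift along the world's x, y, z in mm, then the turn, a rotation vector about the world's x, y, z in rad, then the opening in per cent of the stroke, from 0 (shut) to 100 (fully open). In form: [[x, y, z, wx, wy, wz, claw], ...]. A call has 1 to 5 rows; each row is the pose to reach, as a shift and turn from the pose commanded when the call began; what a row does not reach only later rows make up. A row lasts 1/10 s, in which the tool goes at most 50 mm and 8.59 degrees, less where a joint would pass 70% of its speed; a pose out of reach is approached as far as the arm can. A call with a gripper value outside its range is refused whole. The fingers move at their own pace and stop on an object; "squeeze" is the grip in N (left out, the last holds). Time passes only in rows, so rows that repeat a pose let the fingers close. It gives the time, the measured TCP pose, the force and the opening at its end, in the units of the state.
- r.get_state(): the state, without advancing time (a new reading comes with each control period).
- r.capture(name): name is "side" or "top"; returns the picture (400x640x3 uint8, blue, green, red); there is no depth.
- r.camera_params(name): a dict with "K" (3x3 intrinsics, pixels), "rvec" (rotation vector, rad) and "tvec" (3), from world to camera coordinates, as OpenCV has them. Camera axes: x right, y down, z forward; pixel columns grow to the right and rows downward; lengths in m; the calibration is good to about 2 mm. A picture is of the moment at which its call begins. camera_params takes no time and is no camera call.
- r.close_job(): hands the job in, once; it reports no verdict.
The state is a dict: "time_s": time; "joints": joint angles; "qd": joint speeds; "joint_torque": joint torques, N m; "tcp_pos": TCP position; "eef_rot": TCP orientation; "contact_force": force on the tool from outside, world axes, zero at the start; "moment": the same for the moment, N m; "gripper_width": finger opening in m.
Only numpy, scipy, OpenCV 4.12 (cv2) and the standard library are available. Lean on these libraries where they do the work, as an engineer would, in place of code of your own. Each camera call takes 0.05 s, during which the arm holds its last target. There are 200 camera calls.

## Working session

There is one attempt and no reset: what is moved stays moved. The work goes in short steps, Python scripts to look and compute and a tool call to move; the robot and the scene stay as the last step left them, time stands still between calls to the robot, and variables do not carry over. Pictures are saved under pics/ and viewed, about 8 in all and at most 12, crops included, and the job is handed in when it is done.

Besides the shell and the picture viewer there is one more tool, called after "Emit:" by a JSON object that holds its "method" and its "body", one argument or row to a line. carry_out: Moves the arm, as the interface text tells. Its arguments: {"type":"object","properties":{"moves":{"type":"array"},"squeeze":{"type":"number"}},"required":["moves"]}

```bash
mkdir -p pics; ls; python3 - <<'E'
from plant import r
import cv2
for n in("side","top"):
    im=r.capture(n); cv2.imwrite(f"pics/{n}0.png",im)
    p=r.camera_params(n); R=cv2.Rodrigues(p["rvec"])[0]; print(n,p["K"].tolist(),(-R.T@p["tvec"]).round(3),R.round(2).tolist())
print(r.get_state(),r.tcp_to_grasp)
E
```

```text
pics
side [[395.2561808070536, 0.0, 316.59714604939796], [0.0, 395.2561808070536, 200.7737363768463], [0.0, 0.0, 1.0]] [0.27  0.674 0.651] [[-0.92, -0.4, -0.02], [-0.22, 0.54, -0.81], [0.34, -0.74, -0.58]]
top [[464.3175970805104, 0.0, 316.29839650665446], [0.0, 464.3175970805104, 208.5010296047776], [0.0, 0.0, 1.0]] [ 0.4   -0.018  1.23 ] [[-0.02, -1.0, 0.0], [-0.99, 0.02, -0.15], [0.15, -0.01, -0.99]]
{'time_s': 0.1, 'joints': array([-5.55713197e+01,  2.05895517e+01,  6.39660414e-01, -1.59455668e-02,
       -7.01342067e+01, -1.65058605e+01]), 'qd': array([-0.01455596, -0.08946678,  0.14582717,  0.1044334 ,  0.01614251,
       -0.06500875]), 'joint_torque': array([-1.26694780e-03, -5.84163272e+01,  2.93748844e+01,  7.01543167e+00,
        1.02060908e-02, -8.78662672e-05]), 'tcp_pos': array([ 0.20752921, -0.64181288,  0.19000181]), 'eef_rot': array([ 96.40027891,  89.91457611, 114.3176691 ]), 'contact_force': array([ 0.02555764,  0.47213049, -0.61247056]), 'moment': array([-0.00081318,  0.0080169 , -0.01639555]), 'gripper_width': 0.08757258348827295} 0.0188
```

View pics/side0.png

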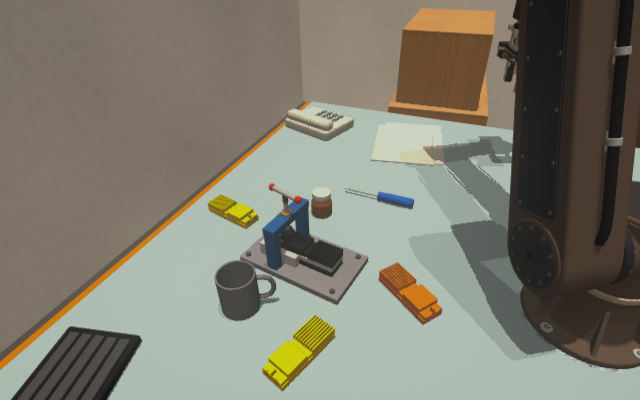

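View pics/top0.png

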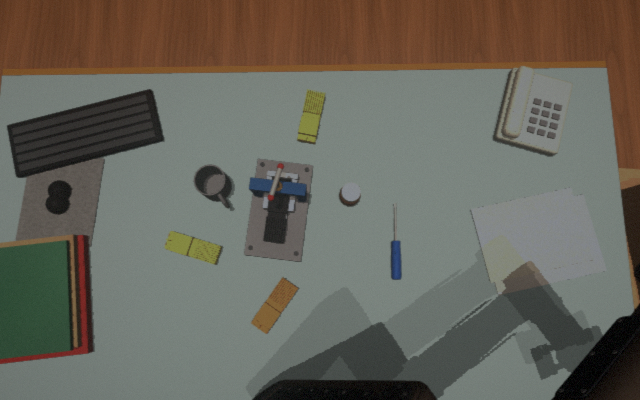

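The top view shows the fixture around (280,210), with the mouth towards the robot and base corners near (260,159), (313,164), (301,262) and (246,256). The bar runs from about (281,167) to (271,199). The mug is at (212,182), the jar at (350,193) and the screwdriver at (396,245).

```bash
cat > h.py <<'E'
import numpy as np, cv2
from plant import r
def cam(n):
    p=r.camera_params(n); R=cv2.Rodrigues(np.array(p["rvec"]))[0]; return np.array(p["K"]),R,np.array(p["tvec"]).ravel()
def ray(n,uv):
    K,R,t=cam(n); d=R.T@np.linalg.solve(K,[uv[0],uv[1],1]); return -R.T@t,d
def onz(n,uv,z):
    c,d=ray(n,uv); return c+d*(z-c[2])/d[2]
def proj(n,P):
    K,R,t=cam(n); q=K@(R@np.array(P)+t); return q[:2]/q[2]
def tri(a,b):
    (c1,d1),(c2,d2)=ray("top",a),ray("side",b)
    s=np.linalg.lstsq(np.c_[d1,-d2],c2-c1,rcond=None)[0]
    p,q=c1+s[0]*d1,c2+s[1]*d2; return (p+q)/2,np.linalg.norm(p-q)
def red(im,box):
    x0,y0,x1,y1=box; h=cv2.cvtColor(im,cv2.COLOR_BGR2HSV)[y0:y1,x0:x1]
    m=(((h[...,0]<6)|(h[...,0]>174))&(h[...,1]>150)&(h[...,2]>80)).astype(np.uint8)
    n,l,s,c=cv2.connectedComponentsWithStats(m); return [(c[i]+[x0,y0]).round(2).tolist()+[int(s[i,4])] for i in range(1,n) if s[i,4]>3]
E
python3 - <<'E'
from h import *
t=cv2.imread("pics/top0.png"); s=cv2.imread("pics/side0.png")
print("red",red(t,(240,140,330,270)),red(s,(240,160,340,300)))
h=cv2.cvtColor(t,cv2.COLOR_BGR2HSV)
print(t[250,255],t[240,292],t[250,330],h[250,255],h[250,330])
g=cv2.cvtColor(t,cv2.COLOR_BGR2LAB).astype(int)
bg=g[250,330]; m=(np.abs(g-bg)[...,1:].sum(2)>5)|(g[...,0]<bg[0]-45)
m=m.astype(np.uint8); m[:145]=0;m[275:]=0;m[:,:240]=0;m[:,325:]=0
m=cv2.morphologyEx(m,cv2.MORPH_OPEN,np.ones((3,3)))
c=max(cv2.findContours(m,0,2)[0],key=cv2.contourArea); rc=cv2.minAreaRect(c); bx=cv2.boxPoints(rc); print(rc,bx.tolist())
P=np.array([onz("top",b,.016) for b in bx]); print(P.round(4),P.mean(0))
# ground rect
w=cv2.minAreaRect((P[:,:2]*1000).astype(np.float32)); print(w)
a=cv2.resize(t[150:270,235:325],None,fx=4.4,fy=4.4,interpolation=2); b=cv2.resize(s[175:300,235:375],None,fx=3,fy=3,interpolation=2)
o=np.zeros((600,800,3),np.uint8); o[:a.shape[0],:a.shape[1]]=a; o[:b.shape[0],400:][: ,:min(400,b.shape[1])]=b[:,:400]; cv2.imwrite("pics/c1.png",o)
E
```

```text
red [[280.19, 165.5, 16], [270.52, 197.1, 21]] [[271.0, 185.82, 17], [297.1, 199.13, 31]]
[ 95 100 104] [ 92  95 101] [128 134 123] [ 17  22 104] [ 74  21 134]
((276.8863220214844, 209.7615966796875), (62.1075553894043, 97.3139877319336), 6.981057643890381) [[240.14894104003906, 254.28355407714844], [251.97657775878906, 157.69102478027344], [313.62371826171875, 165.23963928222656], [301.79608154296875, 261.8321533203125]]
[[ 0.4631  0.1755  0.016 ]
 [ 0.7212  0.1458  0.016 ]
 [ 0.6979 -0.0195  0.016 ]
 [ 0.441   0.0152  0.016 ]] [0.58080818 0.07925682 0.016     ]
((581.114501953125, 80.49957275390625), (166.90945434570312, 260.236572265625), 82.30244445800781)
```

View pics/c1.png

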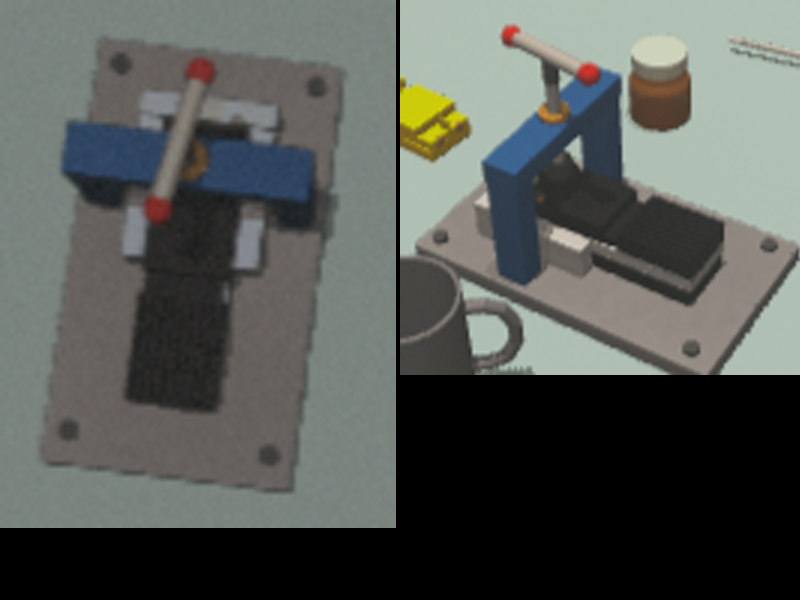

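In the crop, the base corners are at (99,38), (343,67), (292,490) and (42,462). The module tail edge runs (127,402)–(217,410), and the bar balls are at (201,72) and (157,209). I'll turn these into positions.

```bash
python3 - <<'E'
from h import *
f=lambda u,v:(u/4.4-.4+235,v/4.4-.4+150)
C=[onz("top",f(*p),.016)[:2] for p in((99,38),(343,67),(292,490),(42,462))]
C=np.array(C); loc=np.array([[.09,.075],[.09,-.075],[-.17,-.075],[-.17,.075]])
M=C-C.mean(0);L=loc-loc.mean(0)
yaw=np.arctan2((L[:,0]*M[:,1]-L[:,1]*M[:,0]).sum(),(L*M).sum())
R=np.array([[np.cos(yaw),-np.sin(yaw)],[np.sin(yaw),np.cos(yaw)]])
o=C.mean(0)-R@loc.mean(0); print("fix",o.round(4),np.degrees(yaw),(C-(loc@R.T+o)).round(4).tolist())
A=tri((280.19,165.5),(271.0,185.82));B=tri((270.52,197.1),(297.1,199.13));print(A,B)
m=(A[0]+B[0])/2;d=A[0]-B[0];print("mid",m,np.linalg.norm(d),"bar yaw",np.degrees(np.arctan2(d[1],d[0])),"mid in fix",R.T@(m[:2]-o))
for p in((127,402),(217,410),(172,406)):
  print("tail",(R.T@(onz("top",f(*p),.058)[:2]-o)).round(4))
for n,uv in(("mug",(212,182)),("jar",(350,193)),("sd",(396,245))): print(n,onz("top",uv,.07)[:2].round(3))
E
```

```text
fix [0.6207 0.0693] -7.478611255292589 [[-0.0001, 0.0001], [-0.0011, 0.0002], [0.0009, 0.0003], [0.0003, -0.0006]]
(array([0.65880337, 0.05837698, 0.17957998]), np.float64(0.0008944677068490773)) (array([0.58484146, 0.08096468, 0.17839763]), np.float64(0.0005605370675655166))
mid [0.62182241 0.06967083 0.17898881] 0.07734316852237602 bar yaw -16.982482776069734 mid in fix [0.00110329 0.0005643 ]
tail [-0.1314  0.0241]
tail [-0.13   -0.0278]
tail [-0.1307 -0.0019]
mug [0.645 0.24 ]
jar [ 0.611 -0.111]
sd [ 0.477 -0.222]
```

```bash
cat >> h.py <<'E'
from scipy.spatial.transform import Rotation as Ro
def st():
    s=r.get_state(); R=Ro.from_euler("xyz",s["eef_rot"],degrees=True).as_matrix()
    print("t",round(s["time_s"],2),"tcp",(s["tcp_pos"]*1000).round(1),"x",R[:,0].round(3),"jawyaw",round(np.degrees(np.arctan2(R[1,1],R[0,1])),2),"F",s["contact_force"].round(1),"M",s["moment"].round(3),"w",round(s["gripper_width"]*1000,1),"J",s["joints"].round(1)); return s
E
python3 -c "
from h import *
st()"
```

```text
t 0.1 tcp [ 207.5 -641.8  190. ] x [-0.001  0.001 -1.   ] jawyaw 107.92 F [ 0.   0.5 -0.6] M [-0.001  0.008 -0.016] w 87.6 J [-55.6  20.6   0.6  -0.  -70.1 -16.5]
```

Emit:
{"method": "carry_out", "body": {
  "moves": [
    [36, 32, 4, 0, 0, 0.145, 0],
    [73, 65, 8, 0, 0, 0.29, 0],
    [110, 97, 12, 0, 0, 0.435, 0],
    [146, 130, 16, 0, 0, 0.58, 0],
    [183, 162, 20, 0, 0, 0.725, 0]
  ],
  "squeeze": 20
}}

```text
time_s: 0.6
tcp_pos: [0.3916, -0.4785, 0.2108]
eef_rot: [71.8, 90.0, 131.6]
contact_force: [-0.1, -1.1, 0.7]
gripper_width: 0.0534
```

Emit:
{"method": "carry_out", "body": {
  "moves": [
    [22, 46, 0, 0, 0, 0.145, 0],
    [44, 92, 0, 0, 0, 0.29, 0],
    [66, 138, 0, 0, 0, 0.435, 0],
    [88, 184, 0, 0, 0, 0.58, 0],
    [110, 230, 0, 0, 0, 0.725, 0]
  ]
}}

```text
time_s: 1.1
tcp_pos: [0.4989, -0.2527, 0.2107]
eef_rot: [47.5, 90.0, 148.8]
contact_force: [1.2, -0.6, 0.6]
gripper_width: 0.0134
```

Emit:
{"method": "carry_out", "body": {
  "moves": [
    [2, 40, 0, 0, 0, 0.145, 0],
    [4, 80, 0, 0, 0, 0.29, 0],
    [6, 120, 0, 0, 0, 0.435, 0],
    [8, 160, 0, 0, 0, 0.58, 0],
    [10, 200, 0, 0, 0, 0.725, 0]
  ]
}}

```text
time_s: 1.6
tcp_pos: [0.5081, -0.0531, 0.2107]
eef_rot: [15.3, 90.0, 158.2]
contact_force: [0.3, -0.3, -0.2]
gripper_width: 0.0003
```

Emit:
{"method": "carry_out", "body": {
  "moves": [
    [-10, 28, 0, 0, 0, 0.145, 0],
    [-19, 56, 0, 0, 0, 0.29, 0],
    [-29, 84, 0, 0, 0, 0.435, 0],
    [-39, 112, 0, 0, 0, 0.523, 0],
    [-48, 140, 0, 0, 0, 0.523, 0]
  ]
}}

```text
time_s: 2.1
tcp_pos: [0.4597, 0.0863, 0.2107]
eef_rot: [5.6, 90.0, 178.3]
contact_force: [1.2, -0.2, -0.4]
gripper_width: 0.0005
```

```bash
python3 -c "
from h import *
st()"
```

```text
t 2.1 tcp [459.7  86.3 210.7] x [-0.  0. -1.] jawyaw -97.31 F [ 1.2 -0.2 -0.4] M [-0.017  0.028  0.016] w 0.5 J [ 34.8  -0.2 -22.5  -0.  -67.7  47.9]
```

Emit:
{"method": "carry_out", "body": {
  "moves": [
    [0, 0, -40, 0, 0, 0, 0],
    [0, 0, -80, 0, 0, 0, 0],
    [0, 0, -120, 0, 0, 0, 0],
    [0, 0, -150, 0, 0, 0, 0],
    [0, 0, -172, 0, 0, 0, 0]
  ]
}}

```text
time_s: 2.6
tcp_pos: [0.4592, 0.0847, 0.0367]
eef_rot: [35.6, 89.8, -151.9]
contact_force: [0.3, 0.5, 1.1]
gripper_width: 0.0006
```

Emit:
{"method": "carry_out", "body": {
  "moves": [
    [0, 0, 0, 0, 0, 0, 0],
    [0, 0, 0, 0, 0, 0, 0],
    [2, 0, 0, 0, 0, 0, 0]
  ]
}}

```text
time_s: 2.9
tcp_pos: [0.4634, 0.0858, 0.0402]
eef_rot: [-144.5, 89.9, 28.0]
contact_force: [0.2, -0.1, -0.7]
gripper_width: 0.0006
```

```bash
python3 -c "
from h import *
st()
a=r.capture('top')[150:270,235:325];b=r.capture('side')[175:300,235:375]
a=cv2.resize(a,None,fx=4.4,fy=4.4,interpolation=2); b=cv2.resize(b,None,fx=2.85,fy=2.85,interpolation=2)
o=np.zeros((530,800,3),np.uint8); o[:a.shape[0],:a.shape[1]]=a; o[:b.shape[0],400:400+b.shape[1]]=b; cv2.imwrite('pics/c2.png',o)
"
```

```text
t 2.9 tcp [463.4  85.8  40.2] x [ 0.002  0.001 -1.   ] jawyaw -97.47 F [ 0.2 -0.1 -0.7] M [-0.099  0.097  0.02 ] w 0.6 J [ 34.5  10.6 -35.9   0.  -43.4  48. ]
```

View pics/c2.png

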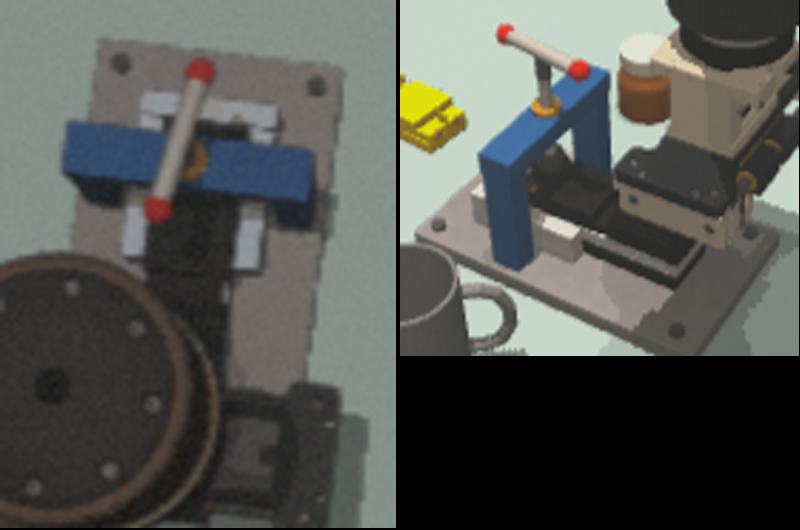

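Emit:
{"method": "carry_out", "body": {
  "moves": [
    [3, 4, 0, 0, 0, 0, 0],
    [6, 3.5, 0, 0, 0, 0, 0],
    [9, 3, 0, 0, 0, 0, 0],
    [12, 2.5, 0, 0, 0, 0, 0],
    [15, 2, 0, 0, 0, 0, 0]
  ]
}}

```text
time_s: 3.5
tcp_pos: [0.4778, 0.0872, 0.0388]
eef_rot: [42.4, 90.0, -145.1]
contact_force: [0.1, -0.7, 0.1]
gripper_width: 0.0003
```

Emit:
{"method": "carry_out", "body": {
  "moves": [
    [2, -0.3, 0, 0, 0, 0, 0],
    [4, -0.5, 0, 0, 0, 0, 0],
    [6, -0.8, 0, 0, 0, 0, 0],
    [8, -1, 0, 0, 0, 0, 0],
    [10, -1.3, 0, 0, 0, 0, 0]
  ]
}}

```text
time_s: 4.0
tcp_pos: [0.4877, 0.086, 0.0389]
eef_rot: [122.4, 90.0, -65.1]
contact_force: [0.6, 0.6, -0.5]
gripper_width: 0.0007
```

Emit:
{"method": "carry_out", "body": {
  "moves": [
    [2, -0.3, 0, 0, 0, 0, 0],
    [4, -0.5, 0, 0, 0, 0, 0],
    [6, -0.8, 0, 0, 0, 0, 0],
    [8, -1, 0, 0, 0, 0, 0],
    [10, -1.3, 0, 0, 0, 0, 0]
  ]
}}

```text
time_s: 4.5
tcp_pos: [0.4977, 0.0847, 0.0388]
eef_rot: [-88.5, 90.0, 84.0]
contact_force: [-0.5, 0.4, -0.1]
gripper_width: 0.0008
```

Emit:
{"method": "carry_out", "body": {
  "moves": [
    [2, -0.3, 0, 0, 0, 0, 0],
    [4, -0.5, 0, 0, 0, 0, 0],
    [6, -0.8, 0, 0, 0, 0, 0],
    [8, -1, 0, 0, 0, 0, 0]
  ]
}}

```text
time_s: 4.9
tcp_pos: [0.5057, 0.0837, 0.0389]
eef_rot: [-80.0, 90.0, 92.5]
contact_force: [-0.0, 0.5, -0.3]
gripper_width: 0.0007
```

```bash
python3 -c "
from h import *
st()
a=r.capture('top')[150:270,235:325];b=r.capture('side')[205:295,275:365]
a=cv2.resize(a,None,fx=4.4,fy=4.4,interpolation=2); b=cv2.resize(b,None,fx=4.4,fy=4.4,interpolation=2)
o=np.zeros((530,800,3),np.uint8); o[:a.shape[0],:a.shape[1]]=a; o[:b.shape[0],400:400+b.shape[1]]=b; cv2.imwrite('pics/c3.png',o)
"
```

```text
t 4.9 tcp [505.7  83.7  38.9] x [-0.  0. -1.] jawyaw -97.5 F [-0.   0.5 -0.3] M [-0.119  0.15  -0.054] w 0.7 J [ 31.4  14.3 -30.9  -0.  -44.8  51.1]
```

View pics/c3.png

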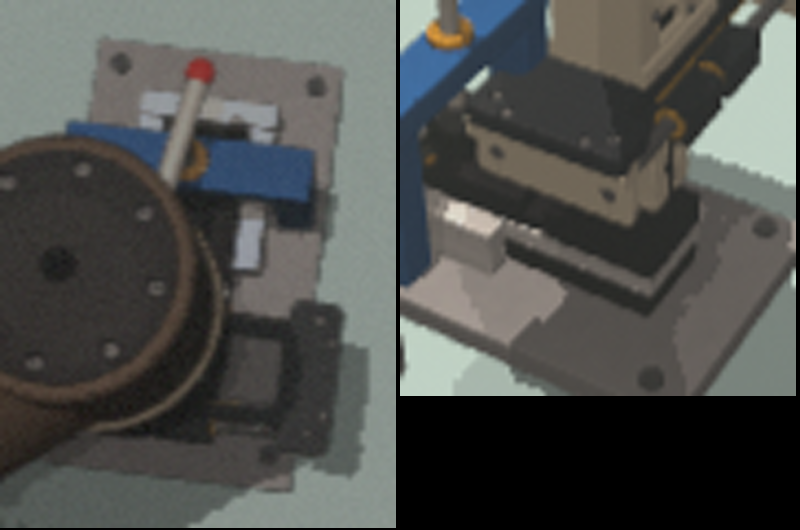

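```bash
python3 -c "
from h import *
a=np.radians(-7.5);R=np.array([[np.cos(a),-np.sin(a)],[np.sin(a),np.cos(a)]])
w=lambda x,y,z:np.r_[R@[x,y]+[.621,.0695],z]
c=lambda q:((q-[275,205])*4.4+[400,0]).round(0)
for x in(-.131,-.116,-.100):
  print(x,[c(proj('side',w(x,y,z))) for y in(.025,-.025) for z in(.058,.028)])
print('seat',[c(proj('side',w(-.128,y,.028))) for y in(.025,-.025)])
s=r.get_state();print(R.T@(s['tcp_pos'][:2]-[.621,.0695]),c(proj('side',s['tcp_pos'])),c(proj('side',s['tcp_pos']+[0,0,.066])),(proj('top',s['tcp_pos']+[0,0,.066])-[235,150])*4.4)
cv2.imwrite('pics/full.png',r.capture('side'))
"
```

```text
-0.131 [array([652., 253.]), array([652., 297.]), array([701., 191.]), array([700., 235.])]
-0.116 [array([625., 242.]), array([625., 286.]), array([674., 181.]), array([674., 225.])]
-0.1 [array([597., 230.]), array([598., 274.]), array([647., 171.]), array([647., 214.])]
seat [array([647., 295.]), array([695., 233.])]
[-0.11604456 -0.00094442] [651. 238.] [651. 138.] [163.9991803  370.63788134]
```

View pics/full.png

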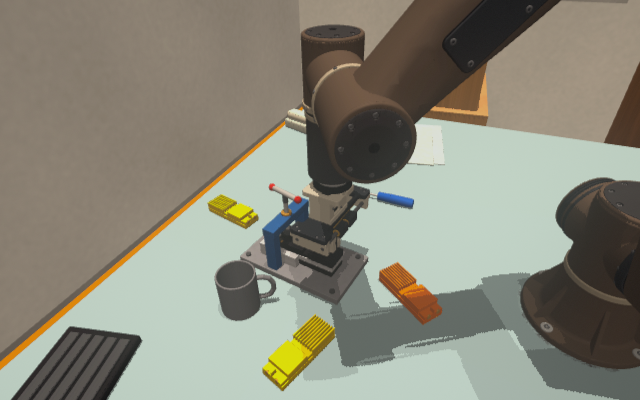

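```bash
python3 -c "
import cv2,numpy as np
f=lambda n:cv2.imread(n)[225:285,300:355]
a=[cv2.resize(cv2.convertScaleAbs(f(n),alpha=1.8,beta=20),None,fx=7.2,fy=7.2,interpolation=0) for n in('pics/side0.png','pics/full.png')]
cv2.imwrite('pics/c4.png',np.hstack(a))"
```

```text
(no output)
```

View pics/c4.png

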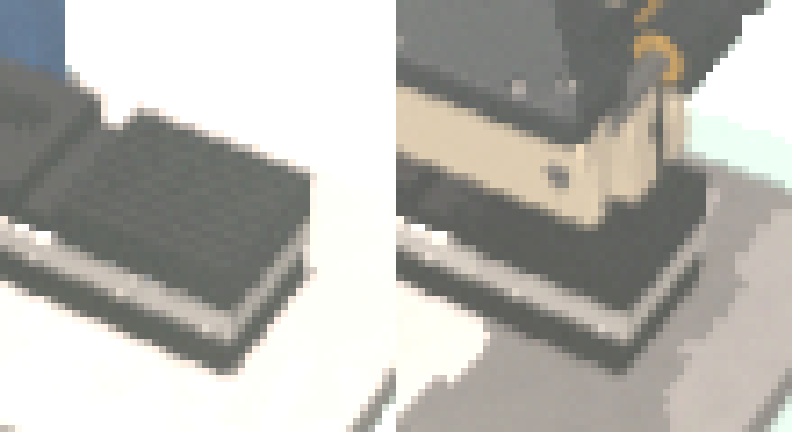

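Emit:
{"method": "carry_out", "body": {
  "moves": [
    [-16, 2, 0, 0, 0, 0, 0],
    [-32, 4, 0, 0, 0, 0, 0],
    [-48, 6, 0, 0, 0, 0, 0],
    [-64, 8, 0, 0, 0, 0, 0],
    [-64, 8, 0, 0, 0, 0, 0]
  ]
}}

```text
time_s: 5.55
tcp_pos: [0.4398, 0.0914, 0.0389]
eef_rot: [1.5, 90.0, 174.0]
contact_force: [0.3, 0.2, -0.1]
gripper_width: 0.0002
```

```bash
python3 -c "
from h import *
s=st()
im=r.capture('side')
print(proj('side',s['tcp_pos']))
im=cv2.convertScaleAbs(im[170:300,270:420],alpha=1.5,beta=15)
k=5
im=cv2.resize(im,None,fx=k,fy=k,interpolation=0)
for z,c in((0,(0,0,255)),(.066,(0,255,0))):
  q=(proj('side',s['tcp_pos']+[0,0,z])-[270,170])*k; cv2.drawMarker(im,tuple(int(v) for v in q),c,0,12,2)
cv2.imwrite('pics/c5.png',im[:600])
"
```

```text
t 5.55 tcp [439.8  91.4  38.9] x [-0.001  0.    -1.   ] jawyaw -97.46 F [ 0.3  0.2 -0.1] M [-0.009  0.125  0.001] w 0.2 J [ 37.    8.8 -38.5  -0.  -42.7  45.6]
[359.42947616 269.62307964]
```

View pics/c5.png

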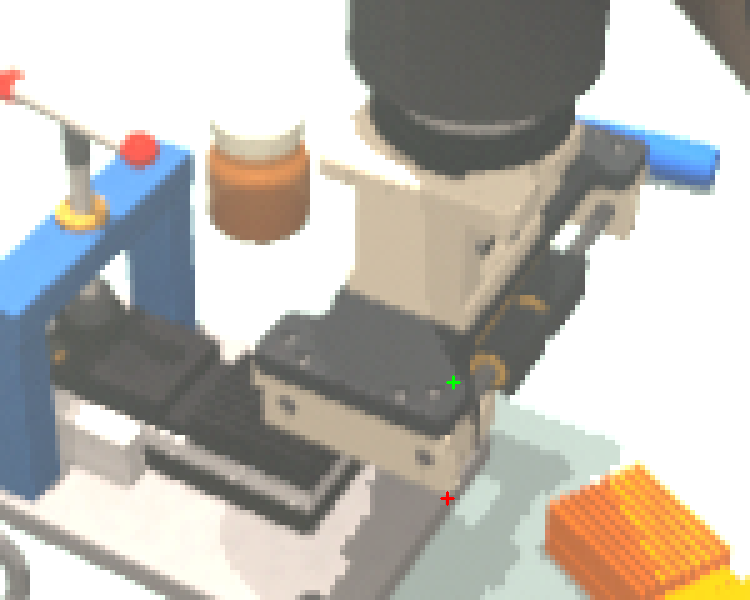

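Emit:
{"method": "carry_out", "body": {
  "moves": [
    [12, -1.5, 0, 0, 0, 0, 0],
    [25, -3, 0, 0, 0, 0, 0],
    [25, -3, -6, 0, 0, 0, 0],
    [25, -3, -12, 0, 0, 0, 0],
    [25, -3, -18, 0, 0, 0, 0]
  ]
}}

```text
time_s: 6.1
tcp_pos: [0.4663, 0.0882, 0.0198]
eef_rot: [34.8, 89.9, -152.8]
contact_force: [-0.8, -0.6, 0.2]
gripper_width: 0.0004
```

Emit:
{"method": "carry_out", "body": {
  "moves": [
    [0, 0, -2, 0, 0, 0, 0],
    [0, 0, -4, 0, 0, 0, 0],
    [0, 0, -6, 0, 0, 0, 0]
  ]
}}

```text
time_s: 6.4
tcp_pos: [0.4665, 0.0888, 0.0148]
eef_rot: [-163.4, 90.0, 9.1]
contact_force: [0.5, 0.3, -0.2]
gripper_width: 0.0003
```

Emit:
{"method": "carry_out", "body": {
  "moves": [
    [0, 0, -2, 0, 0, 0, 0],
    [0, 0, -4, 0, 0, 0, 0],
    [0, 0, -4, 0, 0, 0, 0]
  ]
}}

```text
time_s: 6.7
tcp_pos: [0.4664, 0.0887, 0.0107]
eef_rot: [30.7, 90.0, -156.8]
contact_force: [-0.7, 0.4, 0.1]
gripper_width: 0.0005
```

```bash
python3 -c "
from h import *
s=st()
k=3
o=[]
for n,(x,y,w,h) in(('side',(250,140,165,160)),('top',(215,150,100,160))):
  im=cv2.resize(cv2.convertScaleAbs(r.capture(n)[y:y+h,x:x+w],alpha=1.5,beta=15),None,fx=k,fy=k,interpolation=2)
  for z,c in((0,(0,0,255)),(.066,(0,255,0))):
    q=(proj(n,s['tcp_pos']+[0,0,z])-[x,y])*k; cv2.drawMarker(im,tuple(int(v) for v in q),c,0,12,2)
  o.append(im)
cv2.imwrite('pics/c6.png',np.hstack(o))
"
```

```text
t 6.7 tcp [466.4  88.7  10.7] x [-0. -0. -1.] jawyaw -97.49 F [-0.7  0.4  0.1] M [-0.037  0.148 -0.008] w 0.5 J [ 34.6  13.6 -37.2  -0.  -39.2  47.9]
```

View pics/c6.png

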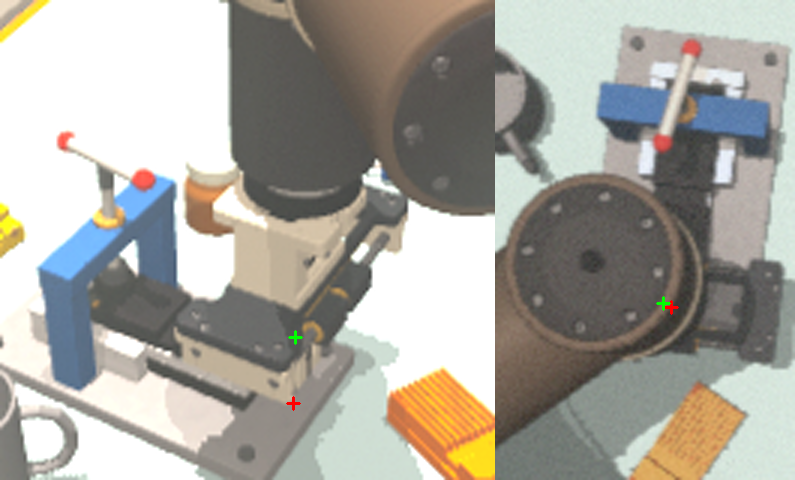

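The picture shows the gripper still above the base plate, although the reported TCP is at z = 0.0107, below the plate's 16 mm top, with no contact force. So the reported height disagrees with the cameras. I'll lower gently until it touches to calibrate z.

Emit:
{"method": "carry_out", "body": {
  "moves": [
    [0, 0, -2, 0, 0, 0, 0],
    [0, 0, -4, 0, 0, 0, 0],
    [0, 0, -5, 0, 0, 0, 0]
  ]
}}

```text
time_s: 7.1
tcp_pos: [0.4664, 0.0887, 0.0056]
eef_rot: [28.6, 90.0, -158.9]
contact_force: [-0.1, -0.9, 0.7]
gripper_width: 0.0006
```

```bash
python3 - <<'E'
from h import *
st()
# FK-free check of height: far end plate corners of gripper, both views (from c6, k=3)
top=lambda u,v:(215+(u-495)/3,150+v/3); side=lambda u,v:(250+u/3,140+v/3)
print("far plate outer top, +x corner / -x corner (top view) on z guesses")
for z in(.08,.12,.16): print(z,onz("top",top(785,262),z).round(3),onz("top",top(778,360),z).round(3), np.linalg.norm(onz("top",top(785,262),z)-onz("top",top(778,360),z)).round(4))
# black near plate seen from the side; far plate top corner
print(tri(top(785,262),side(388,186)),tri(top(778,360),side(407,205)))
E
```

```text
t 7.1 tcp [466.4  88.7   5.6] x [-0. -0. -1.] jawyaw -97.5 F [-0.1 -0.9  0.7] M [-0.079  0.166 -0.019] w 0.6 J [ 34.6  14.1 -37.5  -0.  -38.5  47.9]
far plate outer top, +x corner / -x corner (top view) on z guesses
0.08 [ 0.499 -0.012  0.08 ] [ 0.419 -0.005  0.08 ] 0.0806
0.12 [ 0.495 -0.012  0.12 ] [ 0.418 -0.005  0.12 ] 0.0778
0.16 [ 0.492 -0.012  0.16 ] [ 0.417 -0.006  0.16 ] 0.075
(array([ 0.4648352 , -0.01708671,  0.14449567]), np.float64(0.0576884288891304)) (array([ 0.41762825, -0.00553644,  0.14135721]), np.float64(7.412410590702466e-06))
```

Emit:
{"method": "carry_out", "body": {
  "moves": [
    [0, 0, -1.5, 0, 0, 0, 0],
    [0, 0, -3, 0, 0, 0, 0],
    [0, 0, -4, 0, 0, 0, 0]
  ]
}}

```text
time_s: 7.4
tcp_pos: [0.4665, 0.0887, 0.0017]
eef_rot: [41.5, 90.0, -146.0]
contact_force: [-0.6, 0.4, 0.6]
gripper_width: 0.0002
```

Emit:
{"method": "carry_out", "body": {
  "moves": [
    [0, 0, -1, 0, 0, 0, 0],
    [0, 0, -2, 0, 0, 0, 0],
    [0, 0, -3, 0, 0, 0, 0]
  ]
}}

```text
time_s: 7.7
tcp_pos: [0.4666, 0.0887, -0.0012]
eef_rot: [153.3, 90.0, -34.2]
contact_force: [-0.5, 0.5, 0.0]
gripper_width: 0.0005
```

Emit:
{"method": "carry_out", "body": {
  "moves": [
    [0, 0, -1, 0, 0, 0, 0],
    [0, 0, -2, 0, 0, 0, 0],
    [0, 0, -3, 0, 0, 0, 0]
  ]
}}

```text
time_s: 8.0
tcp_pos: [0.4666, 0.0887, -0.0042]
eef_rot: [-146.4, 90.0, 26.1]
contact_force: [0.1, -0.0, 0.6]
gripper_width: 0.0004
```

Emit:
{"method": "carry_out", "body": {
  "moves": [
    [0, 0, -1, 0, 0, 0, 0],
    [0, 0, -2, 0, 0, 0, 0],
    [0, 0, -3, 0, 0, 0, 0]
  ]
}}

```text
time_s: 8.3
tcp_pos: [0.4666, 0.0887, -0.0072]
eef_rot: [-178.0, 90.0, -5.5]
contact_force: [-0.5, -0.8, 0.1]
gripper_width: 0.0001
```

Emit:
{"method": "carry_out", "body": {
  "moves": [
    [0, 0, -1, 0, 0, 0, 0],
    [0, 0, -2, 0, 0, 0, 0],
    [0, 0, -3, 0, 0, 0, 0],
    [0, 0, -4, 0, 0, 0, 0]
  ]
}}

```text
time_s: 8.7
tcp_pos: [0.4666, 0.0887, -0.0112]
eef_rot: [-173.6, 90.0, -1.1]
contact_force: [0.2, -0.2, -0.7]
gripper_width: 0.0002
```

Emit:
{"method": "carry_out", "body": {
  "moves": [
    [0, 0, -1, 0, 0, 0, 0],
    [0, 0, -2, 0, 0, 0, 0],
    [0, 0, -3, 0, 0, 0, 0],
    [0, 0, -4, 0, 0, 0, 0]
  ]
}}

```text
time_s: 9.1
tcp_pos: [0.4666, 0.0887, -0.0152]
eef_rot: [-156.0, 90.0, 16.5]
contact_force: [-0.5, -0.2, -0.3]
gripper_width: 0.0007
```

```bash
python3 -c "
from h import *
s=st()
im=r.capture('side')[215:290,305:390]; im=cv2.resize(cv2.convertScaleAbs(im,alpha=1.7,beta=20),None,fx=8,fy=8,interpolation=0)
q=(proj('side',s['tcp_pos'])-[305,215])*8; cv2.drawMarker(im,tuple(int(v) for v in q),(0,0,255),0,12,2)
cv2.imwrite('pics/c7.png',im)
"
```

```text
t 9.1 tcp [466.6  88.7 -15.2] x [ 0.  0. -1.] jawyaw -97.49 F [-0.5 -0.2 -0.3] M [-0.057  0.132  0.021] w 0.7 J [ 34.6  16.1 -38.6   0.  -35.3  47.9]
```

View pics/c7.png

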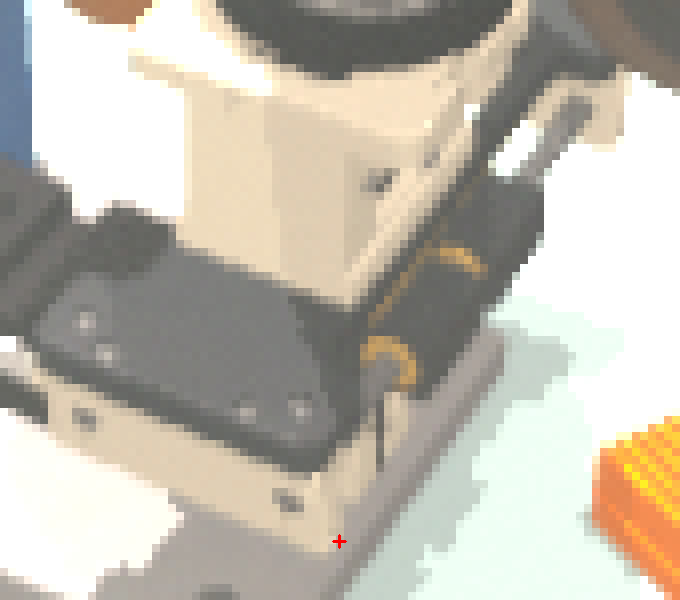

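The shut-finger gap ends at about (380,470) in the crop, roughly 80 px (about 30 mm) above the projected TCP marker at (340,541). So the real tips sit about 30 mm higher than reported, and the touch should come very soon.

Emit:
{"method": "carry_out", "body": {
  "moves": [
    [0, 0, -1, 0, 0, 0, 0],
    [0, 0, -2, 0, 0, 0, 0],
    [0, 0, -3, 0, 0, 0, 0]
  ]
}}

```text
time_s: 9.45
tcp_pos: [0.4665, 0.0887, -0.0182]
eef_rot: [-148.8, 90.0, 23.7]
contact_force: [0.6, -0.4, -0.2]
gripper_width: 0.0008
```

Emit:
{"method": "carry_out", "body": {
  "moves": [
    [0, 0, -1, 0, 0, 0, 0],
    [0, 0, -2, 0, 0, 0, 0],
    [0, 0, -2, 0, 0, 0, 0]
  ]
}}

```text
time_s: 9.75
tcp_pos: [0.4666, 0.0887, -0.0194]
eef_rot: [158.8, 90.0, -28.6]
contact_force: [-4.7, 0.4, 12.3]
gripper_width: 0.0001
```

Touched the base at reported z = −0.0194, so true z ≈ reported + 35 mm. Rising to a true tip height of about 40 mm, then pushing.

Emit:
{"method": "carry_out", "body": {
  "moves": [
    [0, 0, 10, 0, 0, 0, 0],
    [0, 0, 25, 0, 0, 0, 0],
    [2, 0, 25, 0, 0, 0, 0],
    [5, -0.3, 25, 0, 0, 0, 0],
    [8, -0.7, 25, 0, 0, 0, 0]
  ]
}}

```text
time_s: 10.25
tcp_pos: [0.4746, 0.0879, 0.0046]
eef_rot: [25.0, 90.0, -162.5]
contact_force: [0.0, -0.3, -0.5]
gripper_width: 0.0007
```

Emit:
{"method": "carry_out", "body": {
  "moves": [
    [2, -0.3, 0, 0, 0, 0, 0],
    [4, -0.5, 0, 0, 0, 0, 0],
    [6, -0.8, 0, 0, 0, 0, 0],
    [8, -1, 0, 0, 0, 0, 0],
    [10, -1.3, 0, 0, 0, 0, 0]
  ]
}}

```text
time_s: 10.75
tcp_pos: [0.4837, 0.0863, 0.0045]
eef_rot: [28.3, 89.9, -159.2]
contact_force: [-2.2, 0.1, 0.2]
gripper_width: 0.0004
```

Emit:
{"method": "carry_out", "body": {
  "moves": [
    [2, -0.3, 0, 0, 0, 0, 0],
    [4, -0.5, 0, 0, 0, 0, 0],
    [6, -0.8, 0, 0, 0, 0, 0],
    [8, -1, 0, 0, 0, 0, 0],
    [10, -1.3, 0, 0, 0, 0, 0]
  ]
}}

```text
time_s: 11.25
tcp_pos: [0.4947, 0.0854, 0.0048]
eef_rot: [39.6, 90.0, -147.9]
contact_force: [-2.1, 0.0, -1.7]
gripper_width: 0.0006
```

Emit:
{"method": "carry_out", "body": {
  "moves": [
    [2, -0.3, 0, 0, 0, 0, 0],
    [4, -0.5, 0, 0, 0, 0, 0],
    [6, -0.8, 0, 0, 0, 0, 0],
    [8, -1, 0, 0, 0, 0, 0],
    [10, -1.3, 0, 0, 0, 0, 0]
  ]
}}

```text
time_s: 11.75
tcp_pos: [0.5047, 0.0841, 0.0048]
eef_rot: [40.9, 90.0, -146.6]
contact_force: [-2.2, 0.9, -1.7]
gripper_width: -0.0
```

Emit:
{"method": "carry_out", "body": {
  "moves": [
    [1, -0.1, 0, 0, 0, 0, 0],
    [2, -0.3, 0, 0, 0, 0, 0],
    [3, -0.4, 0, 0, 0, 0, 0],
    [4, -0.5, 0, 0, 0, 0, 0]
  ]
}}

```text
time_s: 12.15
tcp_pos: [0.5085, 0.0836, 0.0049]
eef_rot: [41.0, 90.0, -146.5]
contact_force: [-2.6, 0.4, -0.2]
gripper_width: 0.0006
```

Emit:
{"method": "carry_out", "body": {
  "moves": [
    [1, -0.1, 0, 0, 0, 0, 0],
    [2, -0.3, 0, 0, 0, 0, 0],
    [3, -0.4, 0, 0, 0, 0, 0]
  ]
}}

```text
time_s: 12.45
tcp_pos: [0.5104, 0.0833, 0.0049]
eef_rot: [8.8, 89.9, -178.7]
contact_force: [-12.4, 5.5, 9.8]
gripper_width: 0.0004
```

Emit:
{"method": "carry_out", "body": {
  "moves": [
    [0.7, -0.1, 0, 0, 0, 0, 0],
    [1.4, -0.2, 0, 0, 0, 0, 0],
    [2, -0.3, 0, 0, 0, 0, 0]
  ]
}}

```text
time_s: 12.75
tcp_pos: [0.5103, 0.0832, 0.0048]
eef_rot: [8.0, 89.7, -179.5]
contact_force: [-21.1, 11.5, 16.4]
gripper_width: 0.0004
```

Home: it stalled at 24–27 N with no further advance. Backing off, rising and turning to align with the bar.

Emit:
{"method": "carry_out", "body": {
  "moves": [
    [-8, 1, 0, 0, 0, 0, 0],
    [-30, 4, 0, 0, 0, 0, 0],
    [-50, 6, 30, 0, 0, -0.05, 50],
    [-70, 6, 75, 0, 0, -0.1, 100],
    [-90, 6, 120, 0, 0, -0.166, 100]
  ],
  "squeeze": 60
}}

```text
time_s: 13.25
tcp_pos: [0.4232, 0.0888, 0.1262]
eef_rot: [146.2, 90.0, -50.9]
contact_force: [2.0, 1.8, 0.6]
gripper_width: 0.0191
```

Emit:
{"method": "carry_out", "body": {
  "moves": [
    [-10, 0, 48, 0, 0, 0, 100],
    [-10, 0, 96, 0, 0, 0, 100],
    [-10, 0, 100, 0, 0, 0, 100],
    [-10, 0, 100, 0, 0, 0, 100]
  ]
}}

```text
time_s: 13.65
tcp_pos: [0.4149, 0.0898, 0.227]
eef_rot: [-128.8, 89.7, 34.2]
contact_force: [-0.3, -0.4, -0.7]
gripper_width: 0.0508
```

```bash
python3 - <<'E'
from h import *
st(); t=r.capture('top'); s=r.capture('side')
print("red",red(t,(240,140,330,270)),red(s,(240,160,340,300)))
cv2.imwrite('pics/t2.png',t);cv2.imwrite('pics/s2.png',s)
# tail edge profile along the module centre line, top view
a=np.radians(-7.5);R=np.array([[np.cos(a),-np.sin(a)],[np.sin(a),np.cos(a)]])
for n,im in(("before",cv2.imread('pics/top0.png')),("now",t),):
  o=[]
  for x in range(-140,-84,3):
    q=np.mean([cv2.getRectSubPix(im,(1,1),tuple(map(float,proj("top",np.r_[R@[x/1000,y]+[.621,.0695],.058])))) for y in(-.012,0,.012)]); o.append(int(q))
  print(n,o)
E
```

```text
t 13.65 tcp [414.9  89.8 227. ] x [ 0.005  0.003 -1.   ] jawyaw -106.99 F [-0.3 -0.4 -0.7] M [-0.113  0.223 -0.009] w 50.8 J [ 39.1  -5.7 -25.5   0.  -69.9  33.9]
red [[280.2, 165.4, 15], [270.57, 197.43, 21]] [[271.0, 185.82, 17], [297.27, 199.03, 30]]
before [98, 96, 88, 54, 38, 37, 38, 38, 38, 36, 35, 38, 37, 39, 38, 36, 36, 37, 37]
now [91, 91, 89, 58, 34, 29, 30, 30, 30, 32, 31, 33, 33, 37, 39, 36, 38, 37, 39]
```

```bash
python3 -c "
import cv2,numpy as np
g=lambda n,y,x:cv2.resize(cv2.convertScaleAbs(cv2.imread('pics/'+n)[y:y+100,x:x+65],alpha=2,beta=20),None,fx=6,fy=6,interpolation=0)
cv2.imwrite('pics/c8.png',np.hstack([g('t2.png',170,245),g('s2.png',190,290)]))"
```

```text
(no output)
```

View pics/c8.png

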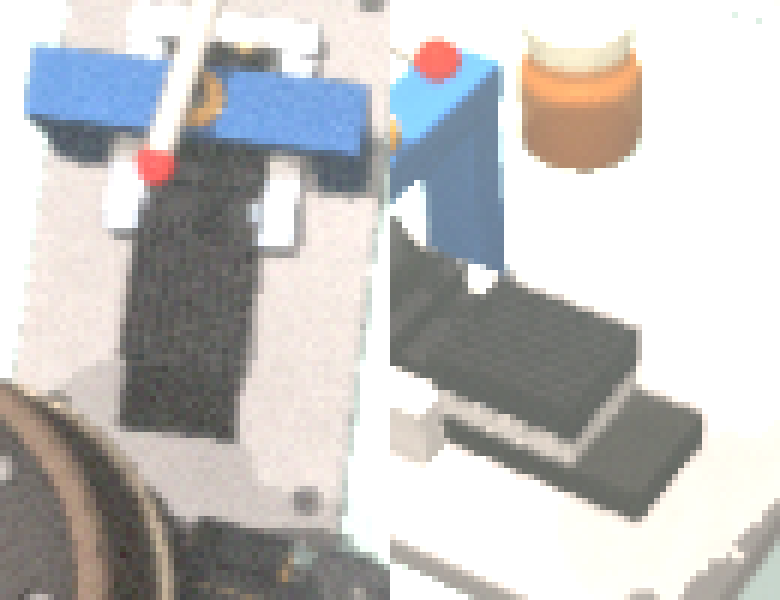

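The module's tail has moved and now leaves the dark seat exposed. The tail's far top corner is at (640,330), which matches the predicted home position (tail at −0.100). On to the handle.

Emit:
{"method": "carry_out", "body": {
  "moves": [
    [45, -4, 0, 0, 0, 0, 100],
    [90, -8, 0, 0, 0, 0, 100],
    [135, -13, 0, 0, 0, 0, 100],
    [180, -17, 0, 0, 0, 0, 100],
    [208, -20, 0, 0, 0, 0, 100]
  ]
}}

```text
time_s: 14.25
tcp_pos: [0.6236, 0.0679, 0.2214]
eef_rot: [44.0, 89.7, -153.0]
contact_force: [-0.3, 0.3, -0.3]
gripper_width: 0.0872
```

Emit:
{"method": "carry_out", "body": {
  "moves": [
    [0, 0, 0, 0, 0, 0, 100],
    [0, 0, 0, 0, 0, 0, 100],
    [0, 0, 0, 0, 0, 0, 100]
  ]
}}

```text
time_s: 14.55
tcp_pos: [0.6206, 0.0687, 0.2237]
eef_rot: [37.4, 89.9, -159.6]
contact_force: [-0.3, 0.1, 0.8]
gripper_width: 0.0878
```

```bash
python3 -c "
from h import *
st()"
```

```text
t 14.55 tcp [620.6  68.7 223.7] x [-0.002 -0.001 -1.   ] jawyaw -107.0 F [-0.3  0.1  0.8] M [-0.11   0.211  0.023] w 87.8 J [ 24.2  14.8  -3.1  -0.  -72.2  48.8]
```

Emit:
{"method": "carry_out", "body": {
  "moves": [
    [0.6, 0.8, -30, 0, 0, 0, 100],
    [0.6, 0.8, -60, 0, 0, 0, 100],
    [0.6, 0.8, -80, 0, 0, 0, 100],
    [0.6, 0.8, -90, 0, 0, 0, 100],
    [0.6, 0.8, -97, 0, 0, 0, 100]
  ]
}}

```text
time_s: 15.05
tcp_pos: [0.6217, 0.0699, 0.1279]
eef_rot: [175.8, 90.0, -21.2]
contact_force: [0.0, -0.2, 0.4]
gripper_width: 0.0874
```

```bash
python3 -c "
from h import *
st()
cv2.imwrite('pics/x.png',cv2.resize(cv2.convertScaleAbs(r.capture('side')[140:240,240:340],alpha=1.5,beta=15),None,fx=6,fy=6,interpolation=0))"
```

```text
t 15.05 tcp [621.7  69.9 127.9] x [ 0. -0. -1.] jawyaw -106.96 F [ 0.  -0.2  0.4] M [-0.09   0.171 -0.051] w 87.4 J [ 24.3  18.6 -10.8   0.  -60.6  48.8]
```

View pics/x.png

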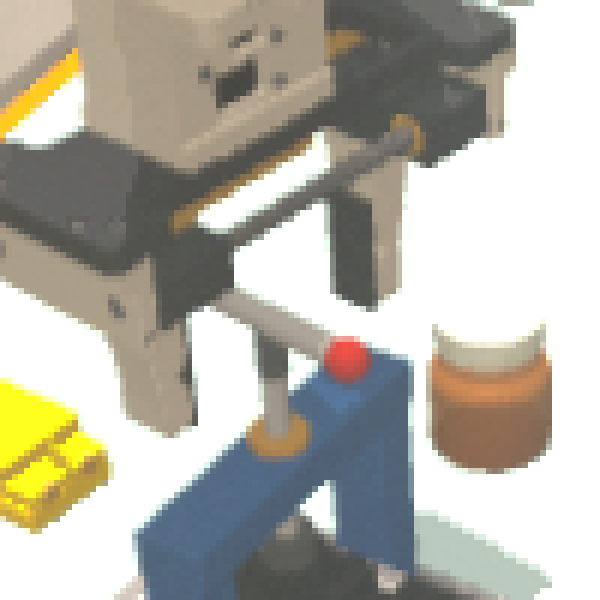

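The picture shows the open fingers straddling the bar: tips at (170,430) and (370,300), midpoint at true z ≈ 0.16, and bar mid near (275,322). Closing with 60 N.

Emit:
{"method": "carry_out", "body": {
  "moves": [
    [0, 0, 0, 0, 0, 0, 0],
    [0, 0, 0, 0, 0, 0, 0],
    [0, 0, 0, 0, 0, 0, 0],
    [0, 0, 0, 0, 0, 0, 0],
    [0, 0, 0, 0, 0, 0, 0]
  ],
  "squeeze": 60
}}

```text
time_s: 15.6
tcp_pos: [0.6223, 0.0697, 0.1282]
eef_rot: [-140.4, 90.0, 22.6]
contact_force: [-0.0, -0.1, 0.4]
gripper_width: 0.0532
```

Emit:
{"method": "carry_out", "body": {
  "moves": [
    [0, 0, 0, 0, 0, 0, 0],
    [0, 0, 0, 0, 0, 0, 0],
    [0, 0, 0, 0, 0, 0, 0],
    [0, 0, 0, 0, 0, 0, 0]
  ]
}}

```text
time_s: 16.0
tcp_pos: [0.6221, 0.0697, 0.1278]
eef_rot: [43.6, 90.0, -153.4]
contact_force: [-0.2, -0.3, -0.2]
gripper_width: 0.021
```

```bash
python3 -c "
from h import *
st()"
```

```text
t 16.0 tcp [622.1  69.7 127.8] x [-0. -0. -1.] jawyaw -107.01 F [-0.2 -0.3 -0.2] M [-0.088  0.123  0.049] w 21.0 J [ 24.2  18.6 -10.8   0.  -60.6  48.8]
```

Emit:
{"method": "carry_out", "body": {
  "moves": [
    [0, 0, 0, 0, 0, 0, 0],
    [0, 0, 0, 0, 0, 0, 0],
    [0, 0, 0, 0, 0, 0, 0],
    [0, 0, 0, 0, 0, 0, 0]
  ]
}}

```text
time_s: 16.4
tcp_pos: [0.6217, 0.0686, 0.1278]
eef_rot: [71.9, 89.9, -125.1]
contact_force: [-1.4, -5.7, 0.3]
gripper_width: 0.0108
```

```bash
python3 -c "
from h import *
st()"
```

```text
t 16.4 tcp [621.7  68.6 127.8] x [-0.001 -0.001 -1.   ] jawyaw -107.02 F [-1.4 -5.7  0.3] M [-1.998  0.365  0.032] w 10.8 J [ 24.2  18.6 -10.8   0.1 -60.7  48.8]
```

Emit:
{"method": "carry_out", "body": {
  "moves": [
    [0, 0, -0.2, 0, 0, -0.06, 0],
    [0, 0, -0.4, 0, 0, -0.12, 0],
    [0, 0, -0.5, 0, 0, -0.18, 0],
    [0, 0, -0.7, 0, 0, -0.24, 0],
    [0, 0, -0.9, 0, 0, -0.3, 0]
  ]
}}

```text
time_s: 16.9
tcp_pos: [0.6216, 0.0683, 0.127]
eef_rot: [91.4, 89.9, -122.9]
contact_force: [-1.7, -6.3, 2.5]
gripper_width: 0.0111
```

```bash
python3 -c "
from h import *
st()"
```

```text
t 16.9 tcp [621.6  68.3 127. ] x [-0.001 -0.002 -1.   ] jawyaw -124.31 F [-1.7 -6.3  2.5] M [-2.38   0.559  0.508] w 11.1 J [ 24.2  18.6 -10.9   0.1 -60.6  31.5]
```

Emit:
{"method": "carry_out", "body": {
  "moves": [
    [0, -0.6, -0.2, 0, 0, -0.06, 0],
    [0, -1.2, -0.4, 0, 0, -0.12, 0],
    [0, -1.2, -0.5, 0, 0, -0.18, 0],
    [0, -1.2, -0.7, 0, 0, -0.24, 0],
    [0, -1.2, -0.9, 0, 0, -0.3, 0]
  ]
}}

```text
time_s: 17.4
tcp_pos: [0.6214, 0.068, 0.1261]
eef_rot: [83.7, 89.9, -147.8]
contact_force: [-2.8, -2.7, 2.1]
gripper_width: 0.0109
```

```bash
python3 -c "
from h import *
st()"
```

```text
t 17.4 tcp [621.4  68.  126.1] x [-0.001 -0.001 -1.   ] jawyaw -141.48 F [-2.8 -2.7  2.1] M [-0.971  1.211  0.497] w 10.9 J [ 24.1  18.7 -10.9   0.  -60.5  14.4]
```

Emit:
{"method": "carry_out", "body": {
  "moves": [
    [0, 0, -0.2, 0, 0, -0.06, 0],
    [0, 0, -0.4, 0, 0, -0.12, 0],
    [0, 0, -0.5, 0, 0, -0.18, 0],
    [0, 0, -0.6, 0, 0, -0.2, 0]
  ]
}}

```text
time_s: 17.8
tcp_pos: [0.6212, 0.0679, 0.1255]
eef_rot: [93.6, 89.9, -149.4]
contact_force: [-4.8, -2.5, 4.3]
gripper_width: 0.0109
```

```bash
python3 -c "
from h import *
st()"
```

```text
t 17.8 tcp [621.2  67.9 125.5] x [-0.002 -0.001 -1.   ] jawyaw -152.9 F [-4.8 -2.5  4.3] M [-1.219  1.843  0.526] w 10.9 J [ 24.1  18.7 -11.    0.  -60.4   3. ]
```

Emit:
{"method": "carry_out", "body": {
  "moves": [
    [0, 0, -0.2, 0, 0, -0.05, 0],
    [0, 0, -0.3, 0, 0, -0.1, 0],
    [0, 0, -0.4, 0, 0, -0.15, 0],
    [0, 0, -0.6, 0, 0, -0.2, 0]
  ]
}}

```text
time_s: 18.2
tcp_pos: [0.621, 0.0678, 0.1249]
eef_rot: [102.0, 89.9, -152.3]
contact_force: [-5.6, -3.2, 5.1]
gripper_width: 0.0109
```

```bash
python3 -c "
from h import *
st()"
```

```text
t 18.2 tcp [621.   67.8 124.9] x [-0.002 -0.001 -1.   ] jawyaw -164.34 F [-5.6 -3.2  5.1] M [-1.223  2.077  0.566] w 10.9 J [ 24.1  18.7 -11.    0.  -60.4  -8.5]
```

Emit:
{"method": "carry_out", "body": {
  "moves": [
    [-0.5, -0.4, -0.2, 0, 0, -0.03, 0],
    [-1, -0.7, -0.3, 0, 0, -0.07, 0],
    [-1, -0.7, -0.3, 0, 0, -0.1, 0],
    [-1, -0.7, -0.4, 0, 0, -0.15, 0]
  ]
}}

```text
time_s: 18.6
tcp_pos: [0.6208, 0.0678, 0.1244]
eef_rot: [96.3, 90.0, -166.7]
contact_force: [-3.2, 0.0, 2.2]
gripper_width: 0.011
```

```bash
python3 -c "
from h import *
st()"
```

```text
t 18.6 tcp [620.8  67.8 124.4] x [-0.001 -0.    -1.   ] jawyaw -172.93 F [-3.2  0.   2.2] M [-0.517  1.344  0.501] w 11.0 J [ 24.1  18.7 -11.2  -0.  -60.2 -17. ]
```

Emit:
{"method": "carry_out", "body": {
  "moves": [
    [0, 0, -0.2, 0, 0, -0.05, 0],
    [0, 0, -0.3, 0, 0, -0.1, 0],
    [0, 0, -0.4, 0, 0, -0.15, 0]
  ]
}}

```text
time_s: 18.9
tcp_pos: [0.6207, 0.0678, 0.124]
eef_rot: [101.4, 90.0, -170.2]
contact_force: [-4.1, -0.7, 2.4]
gripper_width: 0.0108
```

```bash
python3 -c "
from h import *
st()"
```

```text
t 18.9 tcp [620.7  67.8 124. ] x [-0.001 -0.    -1.   ] jawyaw 178.43 F [-4.1 -0.7  2.4] M [-0.484  1.613  0.478] w 10.8 J [ 24.1  18.7 -11.2  -0.  -60.2 -25.7]
```

Emit:
{"method": "carry_out", "body": {
  "moves": [
    [-0.7, 0, -0.2, 0, 0, -0.05, 0],
    [-0.7, 0, -0.3, 0, 0, -0.1, 0],
    [-0.7, 0, -0.4, 0, 0, -0.15, 0],
    [-0.7, 0, -0.6, 0, 0, -0.2, 0]
  ]
}}

```text
time_s: 19.3
tcp_pos: [0.6205, 0.0679, 0.1235]
eef_rot: [174.0, 90.0, -109.0]
contact_force: [-3.5, -1.2, 2.8]
gripper_width: 0.0107
```

```bash
python3 -c "
from h import *
st()"
```

```text
t 19.3 tcp [620.5  67.9 123.5] x [-0. -0. -1.] jawyaw 166.98 F [-3.5 -1.2  2.8] M [-0.556  1.11   0.486] w 10.7 J [ 24.1  18.6 -11.3   0.  -60.  -37.2]
```

Emit:
{"method": "carry_out", "body": {
  "moves": [
    [0, 0, -0.2, 0, 0, -0.05, 0],
    [0, 0, -0.3, 0, 0, -0.1, 0],
    [0, 0, -0.4, 0, 0, -0.15, 0],
    [0, 0, -0.6, 0, 0, -0.2, 0]
  ]
}}

```text
time_s: 19.7
tcp_pos: [0.6203, 0.0679, 0.123]
eef_rot: [117.2, 90.0, -177.3]
contact_force: [-3.6, -0.9, 3.8]
gripper_width: 0.0108
```

```bash
python3 -c "
from h import *
st()"
```

```text
t 19.7 tcp [620.3  67.9 123. ] x [-0. -0. -1.] jawyaw 155.52 F [-3.6 -0.9  3.8] M [-0.403  1.532  0.668] w 10.8 J [ 24.1  18.7 -11.4  -0.  -60.  -48.6]
```

Emit:
{"method": "carry_out", "body": {
  "moves": [
    [0, 0, -0.1, 0, 0, -0.03, 0]
  ]
}}

```text
time_s: 19.8
tcp_pos: [0.6203, 0.0679, 0.1229]
eef_rot: [119.5, 90.0, -176.7]
contact_force: [-3.3, -0.6, 3.6]
gripper_width: 0.0107
```

```bash
python3 -c "
from h import *
st()"
```

```text
t 19.8 tcp [620.3  67.9 122.9] x [-0. -0. -1.] jawyaw 153.81 F [-3.3 -0.6  3.6] M [-0.299  1.626  0.702] w 10.7 J [ 24.1  18.7 -11.4  -0.  -60.  -50.3]
```

Emit:
{"method": "carry_out", "body": {
  "moves": [
    [0, 0, -0.1, 0, 0, -0.03, 0],
    [0, 0, -0.2, 0, 0, -0.06, 0]
  ]
}}

```text
time_s: 20.0
tcp_pos: [0.6202, 0.0679, 0.1227]
eef_rot: [100.7, 90.0, 161.0]
contact_force: [-5.8, 0.4, 4.8]
gripper_width: 0.0108
```

```bash
python3 -c "
from h import *
st()"
```

```text
t 20.0 tcp [620.2  67.9 122.7] x [-0.  0. -1.] jawyaw 150.36 F [-5.8  0.4  4.8] M [-0.02   2.047  0.626] w 10.8 J [ 24.1  18.7 -11.4  -0.  -59.9 -53.8]
```

Emit:
{"method": "carry_out", "body": {
  "moves": [
    [-1, 0, -0.1, 0, 0, -0.02, 0],
    [-1, 0, -0.2, 0, 0, -0.04, 0]
  ]
}}

```text
time_s: 20.2
tcp_pos: [0.6202, 0.068, 0.1226]
eef_rot: [-47.1, 89.9, 10.9]
contact_force: [-1.4, -0.6, 3.2]
gripper_width: 0.0111
```

```bash
python3 -c "
from h import *
st()"
```

```text
t 20.2 tcp [620.2  68.  122.6] x [ 0.001  0.    -1.   ] jawyaw 148.09 F [-1.4 -0.6  3.2] M [-0.299  0.431  0.622] w 11.1 J [ 24.2  18.6 -11.5   0.  -59.8 -56.1]
```

Emit:
{"method": "carry_out", "body": {
  "moves": [
    [0, 0, -0.1, 0, 0, -0.03, 0]
  ]
}}

```text
time_s: 20.3
tcp_pos: [0.6201, 0.068, 0.1225]
eef_rot: [-43.3, 89.9, 13.1]
contact_force: [-0.0, -1.1, 3.6]
gripper_width: 0.0107
```

```bash
python3 -c "
from h import *
st()"
```

```text
t 20.3 tcp [620.1  68.  122.5] x [ 0.001  0.    -1.   ] jawyaw 146.34 F [-0.  -1.1  3.6] M [-0.227  0.351  0.675] w 10.7 J [ 24.2  18.6 -11.5   0.  -59.8 -57.8]
```

Emit:
{"method": "carry_out", "body": {
  "moves": [
    [0, 0, -0.1, 0, 0, -0.03, 0]
  ]
}}

```text
time_s: 20.4
tcp_pos: [0.6201, 0.068, 0.1225]
eef_rot: [-41.0, 89.9, 13.6]
contact_force: [-0.3, -0.6, 4.6]
gripper_width: 0.0108
```

```bash
python3 -c "
from h import *
st()"
```

```text
t 20.4 tcp [620.1  68.  122.5] x [ 0.001  0.    -1.   ] jawyaw 144.58 F [-0.3 -0.6  4.6] M [-0.152  0.211  0.631] w 10.8 J [ 24.2  18.6 -11.5   0.  -59.8 -59.6]
```

Emit:
{"method": "carry_out", "body": {
  "moves": [
    [0, 0, -0.1, 0, 0, -0.03, 0]
  ]
}}

```text
time_s: 20.5
tcp_pos: [0.6201, 0.068, 0.1224]
eef_rot: [-38.7, 89.9, 14.2]
contact_force: [0.1, -0.5, 3.7]
gripper_width: 0.0107
```

```bash
python3 -c "
from h import *
st()"
```

```text
t 20.5 tcp [620.1  68.  122.4] x [ 0.001  0.    -1.   ] jawyaw 142.86 F [ 0.1 -0.5  3.7] M [-0.122  0.111  0.721] w 10.7 J [ 24.2  18.6 -11.5   0.  -59.8 -61.3]
```

Emit:
{"method": "carry_out", "body": {
  "moves": [
    [0, 0, -0.1, 0, 0, -0.03, 0]
  ]
}}

```text
time_s: 20.6
tcp_pos: [0.62, 0.068, 0.1223]
eef_rot: [-34.5, 89.9, 16.6]
contact_force: [-0.1, -0.3, 4.6]
gripper_width: 0.011
```

```bash
python3 -c "
from h import *
st()"
```

```text
t 20.6 tcp [620.   68.  122.3] x [ 0.001  0.    -1.   ] jawyaw 141.14 F [-0.1 -0.3  4.6] M [0.026 0.049 0.653] w 11.0 J [ 24.2  18.6 -11.5   0.  -59.8 -63. ]
```

Emit:
{"method": "carry_out", "body": {
  "moves": [
    [0, 0, -0.1, 0, 0, -0.03, 0]
  ]
}}

```text
time_s: 20.7
tcp_pos: [0.62, 0.0681, 0.1222]
eef_rot: [-32.1, 89.9, 17.3]
contact_force: [0.3, 0.4, 5.2]
gripper_width: 0.011
```

```bash
python3 - <<'E'
from h import *
s=st()
E
```

```text
t 20.7 tcp [620.   68.1 122.2] x [ 0.001  0.    -1.   ] jawyaw 139.42 F [0.3 0.4 5.2] M [ 0.21  -0.05   0.732] w 11.0 J [ 24.2  18.6 -11.5   0.  -59.8 -64.8]
```

Readings average about 0.70 N m near 1.95 rad, against about 0.505 N m free. That is +0.2, so I'm stopping here. Letting go and lifting clear.

Emit:
{"method": "carry_out", "body": {
  "moves": [
    [0, 0, 0, 0, 0, 0, 100],
    [0, 0, 0, 0, 0, 0, 100],
    [0, 0, 0, 0, 0, 0, 100],
    [0, 0, 0, 0, 0, 0, 100],
    [0, 0, 0, 0, 0, 0, 100]
  ]
}}

```text
time_s: 21.2
tcp_pos: [0.6192, 0.0677, 0.1215]
eef_rot: [141.1, 90.0, -169.4]
contact_force: [-0.4, -1.0, -1.1]
gripper_width: 0.0455
```

Emit:
{"method": "carry_out", "body": {
  "moves": [
    [0, 0, 0, 0, 0, 0, 100],
    [0, 0, 30, 0, 0, 0, 100],
    [0, 0, 70, 0, 0, 0, 100],
    [0, 0, 110, 0, 0, 0, 100],
    [0, 0, 120, 0, 0, 0, 100]
  ]
}}

```text
time_s: 21.7
tcp_pos: [0.6217, 0.068, 0.2473]
eef_rot: [-37.8, 89.6, 11.8]
contact_force: [0.2, -0.7, 0.6]
gripper_width: 0.0848
```

Emit:
{"method": "carry_out", "body": {
  "moves": [
    [-40, 0, 0, 0, 0, 0, 100],
    [-80, 0, 0, 0, 0, 0, 100],
    [-120, 0, 0, 0, 0, 0, 100],
    [-160, 0, 0, 0, 0, 0, 100],
    [-190, 0, 0, 0, 0, 0, 100]
  ]
}}

```text
time_s: 22.2
tcp_pos: [0.4273, 0.0674, 0.2417]
eef_rot: [40.2, 90.0, 89.8]
contact_force: [-1.1, 1.0, 0.1]
gripper_width: 0.0878
```

Emit:
{"method": "carry_out", "body": {
  "moves": [
    [0, 0, 0, 0, 0, 0, 100],
    [0, 0, 0, 0, 0, 0, 100],
    [0, 0, 0, 0, 0, 0, 100]
  ]
}}

```text
time_s: 22.5
tcp_pos: [0.43, 0.068, 0.2419]
eef_rot: [-31.3, 90.0, 18.2]
contact_force: [0.7, -0.1, -0.7]
gripper_width: 0.0877
```

```bash
python3 - <<'E'
from h import *
st(); t=r.capture('top'); s=r.capture('side')
a=red(t,(240,140,330,270));b=red(s,(240,160,340,300));print(a,b)
d=[cv2.absdiff(x,cv2.imread(n)) for x,n in((s,'pics/s2.png'),)][0].max(2)
print("side diff in module tail area vs after-push",d[235:270,310:335].mean(), "mug/jar area",d[262:320,215:262].mean(),d[188:216,311:332].mean(),"driver",d[185:208,345:415].mean())
E
```

```text
t 22.5 tcp [430.   68.  241.9] x [ 0.  0. -1.] jawyaw 139.55 F [ 0.7 -0.1 -0.7] M [ 0.056  0.006 -0.026] w 87.7 J [ 35.1  -4.8 -22.7   0.  -72.1 -75.6]
[[261.76, 171.94, 17], [288.41, 191.91, 22]] [[301.05, 189.29, 21], [268.1, 200.14, 29]]
side diff in module tail area vs after-push 1.944 mug/jar area 0.9332355099046221 1.0119047619047619 driver 10.106832298136647
```

```bash
python3 - <<'E'
from h import *
A=tri((288.41,191.91),(301.05,189.29));B=tri((261.76,171.94),(268.1,200.14));d=A[0]-B[0]
print(A,B,"bar yaw",np.degrees(np.arctan2(d[1],d[0])))
r.close_job()
E
```

```text
(array([0.59634356, 0.03973819, 0.17456507]), np.float64(0.0008681921987082678)) (array([0.64419986, 0.1011818 , 0.17376439]), np.float64(0.0019203889406559495)) bar yaw -127.9137880568986
the job is handed in; nothing more can be done
```

I pushed the module home against the back stop, turned the T-handle about 1.95 rad clockwise, let go, moved clear and handed the job in at about 22.5 s. No verdict came back.

**Last checks**
- **Module:** the push stalled at about 25–30 N with no further advance. The tail corner in the picture matches the expected home position, and it did not move during clamping.
- **Clamp:** the handle ran free at about 0.5 N m. The last three torque readings averaged about 0.70 N m, so roughly 0.2 above free, with noise of about ±0.05. I have no direct reading of the clamping force.
- **Handle:** the cameras put the final turn at 1.94 rad, against 1.98 rad at the gripper, so there was almost no slip. The screw came down 4.8 mm by camera; 5.8 mm was expected for that turn.
- **Mug, jar and screwdriver:** the mug and jar look unchanged. The screwdriver's image area did differ, probably because the arm was in view, but I did not confirm it. The gripper worked well clear of it.

**What disagreed:** the reported tool height was about 35 mm lower than the fingertips really were. My first push therefore passed over the module without touching it. I found the offset by gently touching the base plate at about 13 N, and corrected for it from then on.

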